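# Brush out the hollow spindle of the tape stand

## Task

Slide the orange tape roll off the leaning spindle and set it down flat in the blue tray, so that no dust gets on it. Then take the green-handled brush from its pot and scrub out the hollow spindle with two full strokes: each time gently right down to the bottom, without ramming it, and back up to the mouth. Finally draw the brush out and stand it back in its pot; do not drop the roll or the brush, and leave the other things on the bench where they are.

Things in the scene. Friction and masses are not known exactly. Their poses are not given: they have to be found in the camera images.
- stand: Blue steel base of the tape stand, fixed to the bench: plate 130 (x) x 110 (y) x 12 mm with two cheeks 62 mm high above the plate's middle that carry the spindle. Origin: centre of the plate's underside, z up; the spindle leans towards its -x side (roughly towards the robot).
- spindle: Hollow aluminium spindle fixed on the stand, leaning 30 deg from vertical. Origin: centre of the bore's closed floor (40 mm above the bench); z along the axis out of the open mouth at z = 110 mm, x uphill in the lean plane, y level. Outer diameter 36, bore 28 mm. A grey collar, diameter 64, surrounds it up to z = 66 mm; the roll rests on its top face.
- roll: Orange tape roll on a cardboard core, 70 g: outer diameter 64, hole diameter 41, width 30 mm. Origin: centre of its underside, z along its axis. It starts on the spindle, resting on the collar, with 14 mm of spindle showing above it.
- tray: Shallow open blue tray, fixed: 156 x 156 mm, 22 mm high, walls and floor 4 mm thick. Origin: centre of its underside, z up.
- brush: Long round brush, 80 g, 215 mm long, standing handle up in its pot. Origin: centre of its lower end (the bristle tip), z along its axis to the handle's end. White bristle head from 0 to 60 mm (stiff core diameter 20, soft bristles to 24 mm), steel stem diameter 8 mm, green round handle diameter 18 mm from 125 to 215 mm.
- pot: Grey brush pot, fixed: upright tube with inner diameter 27 mm, flaring from 65 mm height to an inner diameter of 46 mm at its rim, 85 mm high, inner floor at 6 mm; foot disc diameter 90 mm. Origin: centre of its underside, z up.
- spare_roll: Bystander: grey tape roll lying flat, diameter 64, 30 mm high. Origin: centre of its underside.
- marker: Bystander: black marker pen lying on the bench, 120 x 14 mm. Origin: its underside's centre.
- carton_a: Bystander: white carton 90 x 160 x 30 mm, the lower of two. Origin: centre of its underside.
- carton_b: Bystander: white carton 90 x 160 x 30 mm, lying on the other. Origin: centre of its underside.
- pouches: Bystander: stack of black flat cases 100 x 150 x 35 mm. Origin: centre of its underside.
- cleaner: Bystander: white bottle with a red cap, diameter 60, 160 mm high. Origin: centre of its underside.
- cutter: Bystander: yellow box cutter, 150 x 24 x 14 mm. Origin: centre of its underside.
Things that resemble listed ones, but are neither listed nor needed, are in the scene too. There is more than one size of the roll; the job needs the smallest.

How it is judged:
On the way, in this order (a step that is already met when the one before it is completed fails the run):
1. the roll lies flat in the blue tray, released (x of roll in the frame of tray between -0.055 and 0.055 m and y of roll in the frame of tray between -0.055 and 0.055 m and z of roll in the frame of tray below 0.012 m and angle between the z axis of roll and the z axis of tray, either way round below 0.15 rad and contact force between the fingers and roll below 0.1 N and linear speed of roll below 0.03 m/s), for 0.2 s.
2. the held brush is down at the bottom of the bore, in line with it (tip within 18 mm of the floor) (contact force between the fingers and brush above 0.5 N and x of brush in the frame of spindle between -0.013 and 0.013 m and y of brush in the frame of spindle between -0.013 and 0.013 m and z of brush in the frame of spindle between -0.005 and 0.018 m and angle between the z axis of brush and the z axis of spindle, either way round below 0.2 rad), for 0.05 s.
3. the held brush is drawn back up to the mouth (tip at least 80 mm above the bore's floor) (contact force between the fingers and brush above 0.5 N and z of brush in the frame of spindle above 0.08 m), for 0.05 s.
4. the held brush is down at the bottom a second time (all of step 2), for 0.05 s.
5. the held brush is drawn up and out of the spindle (contact force between the fingers and brush above 0.5 N and z of brush in the frame of spindle above 0.115 m), for 0.05 s.
At the end, for the whole second after the job is handed in: The roll lies flat (within 0.15 rad) inside the tray on its floor, and the brush stands in its pot, handle up, its tip within 12 mm of the pot's axis and 12 mm of its inner floor, within 0.17 rad of vertical; both at rest and released (x of roll in the frame of tray between -0.055 and 0.055 m and y of roll in the frame of tray between -0.055 and 0.055 m and z of roll in the frame of tray below 0.012 m and angle between the z axis of roll and the z axis of tray, either way round below 0.15 rad and linear speed of each of roll, brush below 0.03 m/s and horizontal distance between brush and pot below 0.012 m and z of brush in the frame of pot below 0.018 m and angle between brush's own z axis and vertical below 0.17 rad); the robot touches nothing.
It fails at once if the roll is dropped (falls free faster than 0.7 m/s) (contact force between the fingers and roll below 0.1 N and linear speed of roll above 0.7 m/s).
It fails at once if the brush is dropped (falls free faster than 0.7 m/s) (contact force between the fingers and brush below 0.1 N and linear speed of brush above 0.7 m/s).
It fails at once if the brush is rammed against the spindle (over 60 N) (contact force between brush and spindle above 60 N).
It fails at once if a bystander is moved by more than 30 mm (distance of any of spare_roll, marker, carton_a, carton_b, pouches, cleaner, cutter from where it was at the start of the episode above 0.03 m).
It also fails if it takes over 67 s, if anything falls off the work surface, if the arm or the gripper's body presses on something with over 40 N, if the wrist force passes 120 N, or if a joint passes its speed limit or range.

## Robot

A 6-joint arm with a two-finger parallel gripper is mounted at the origin on the work surface. World frame = base frame: x ahead of the robot, y to its left, z up, the work surface at z = 0. Lengths are in m, angles in rad, forces in N, time in s.
With the tool pointing down it reaches from about 0.25 to 0.725 m from the base axis. Payload 4 kg.
Tool frame: the origin (TCP) lies at the very end of the fingers, on their centre line; the grasp point (between the pads) lies 19 mm behind it; z points along the fingers, y is the line along which they close (so a half turn about z gives the same grasp; the last joint's range is limited). The gripper opens to 85 mm and grips with 20 to 120 N. Pads are 22 mm wide; open, the fingers measure 114 mm over their backs; the gripper's body (76 mm by 85 mm) begins 54 mm behind the grasp point. The pads swing forward as they close: fully open they stand 13 mm farther back than shut.
Start: joints at [-1.232, 0.241, 0.005, 1.335, 0, 1.571], TCP at [0.166, -0.472, 0.231] pointing down, gripper open.
Joint ranges: [-2.72, 2.72], [-1.05, 1.87], [-1.09, 1.28], [-1.99, 2.15], [-1.42, 1.44], [-3.14, 3.14]. Speed limits (rad/s): [2.79, 2.79, 3.14, 3.14, 3.14, 3.14].

## Interface

Orientations are given as a unit quaternion [x, y, z, w].
In Python, from workcell import * gives the robot as it stands. The module is installed in compiled form; this text tells all that it offers.
- The arm moves only by the tool send_rows, never from a script. Its argument "steps" is text: rows parted by semicolons, each of 7 numbers parted by spaces: the opening, from -1 (shut) to 1 (fully open), then the shift along the world's x, y, z in m, then the turn, a rotation vector about the world's x, y, z in rad. A call has exactly 5 rows; each row shifts and turns the commanded pose from where the row before left it; what a row does not reach is not made up. A row lasts 1/12 s, in which the tool goes at most 41.7 mm and 7.16 degrees, less where a joint would pass 70% of its speed; a pose out of reach is approached as far as the arm can. A call is refused whole if a number of a shift passes 0.0417 or a number of a turn 0.125, either way. A call with a gripper value outside its range is refused whole. The fingers move at their own pace and stop on an object; the grip force is fixed at half the most. Time passes only in rows, so rows that do not move let the fingers close, or fill a call up. It gives the time, the measured TCP pose, the force, the opening and the grip force at its end, in the units of the state.
- get_obs(): the state, without advancing time (a new reading comes with each control period).
- camera(name): name is "side" or "top" or "wrist"; returns a dict with "frame" (480x640x3 uint8, red, green, blue), "range_z" (480x640 float32, m along the optical axis (not along the pixel's ray), 0 where there is no reading), "camera_matrix" (3x3 intrinsics, pixels), "extrinsics" (4x4, takes a point from world to camera coordinates); the wrist camera has in their place "T_tool_cam" (4x4, takes a point from camera to tool coordinates, whose origin is the TCP and whose axes are the flange's). Camera axes: x right, y down, z forward; pixel columns grow to the right and rows downward; lengths in m; the calibration is good to about 2 mm. A picture is of the moment at which its call begins: read the wrist's pose just before it.
- job_done(): hands the job in; it is judged then, once.
The state is a dict: "clock": time; "joint_pos": joint angles; "joint_vel": joint speeds; "tau": joint torques, N m; "eef_pos": TCP position; "tool_rot": TCP orientation; "ft_force": force on the tool from outside, world axes, zero at the start; "ft_torque": the same for the moment, N m; "grip_width": finger opening in m; "grasp_force": force on a finger pad.
Only numpy, scipy, OpenCV 4.12 (cv2) and the standard library are available. Lean on these libraries where they do the work, as an engineer would, in place of code of your own. Each camera call takes 0.05 s, during which the arm holds its last target. There are 200 camera calls.

## Working session

There is one attempt and no reset: what is moved stays moved. The work goes in short steps, Python scripts to look and compute and a tool call to move; the robot and the scene stay as the last step left them, time stands still between calls to the robot, and variables do not carry over. Pictures are saved under pics/ and viewed, at most 10 in all, crops included, and the job is handed in when it is done.

Besides the shell and the picture viewer there is one more tool, called in YAML: its name, and indented under it one key for each argument. send_rows: Moves the arm, as the interface text tells. Its arguments: {"type":"object","properties":{"steps":{"type":"string"}},"required":["steps"]}

```bash
mkdir -p pics; python3 - <<'E'
from workcell import *
import numpy as np,cv2
o=get_obs(); print({k:np.round(v,3) for k,v in o.items()})
for n in ("top","side"):
    c=camera(n); np.savez(n+".npz",**c); cv2.imwrite(f"pics/{n}0.png",c["frame"][...,::-1])
    print(n,np.round(c["camera_matrix"],1).tolist(),np.round(c["extrinsics"],3).tolist())
E
```

```text
{'clock': np.float64(0.0), 'joint_pos': array([-1.232,  0.241,  0.004,  1.335, -0.   ,  1.571]), 'joint_vel': array([-0.001,  0.001,  0.   ,  0.001, -0.   , -0.   ]), 'tau': array([ 0.0000e+00, -3.7232e+01,  2.5241e+01,  1.7000e-02,  0.0000e+00,
        0.0000e+00]), 'eef_pos': array([ 0.166, -0.471,  0.23 ]), 'tool_rot': array([ 0.986,  0.169, -0.   , -0.001]), 'ft_force': array([0.465, 0.497, 0.602]), 'ft_torque': array([ 0.028, -0.032,  0.007]), 'grasp_force': np.float64(0.0), 'grip_width': np.float64(0.085)}
top [[475.1, 0.0, 318.5], [0.0, 475.1, 242.6], [0.0, 0.0, 1.0]] [[0.005, -1.0, -0.001, -0.021], [-0.976, -0.005, -0.216, 0.613], [0.216, 0.003, -0.976, 0.925], [0.0, 0.0, 0.0, 1.0]]
side [[609.3, 0.0, 317.8], [0.0, 609.3, 239.0], [0.0, 0.0, 1.0]] [[-0.9, -0.436, 0.005, 0.534], [-0.337, 0.687, -0.644, 0.282], [0.278, -0.581, -0.765, 1.117], [0.0, 0.0, 0.0, 1.0]]
```

View pics/top0.png

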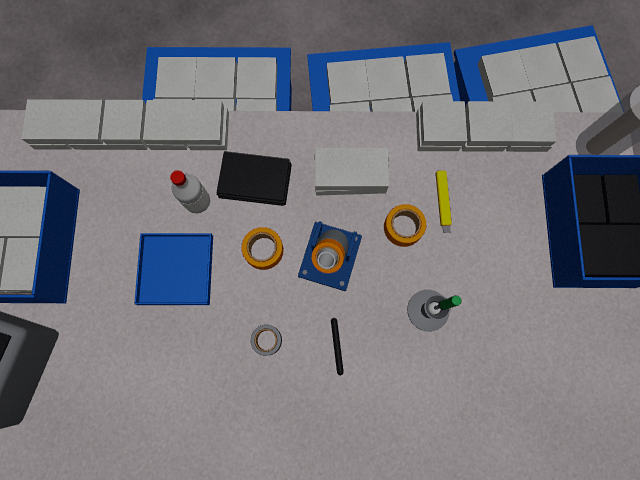

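View pics/side0.png

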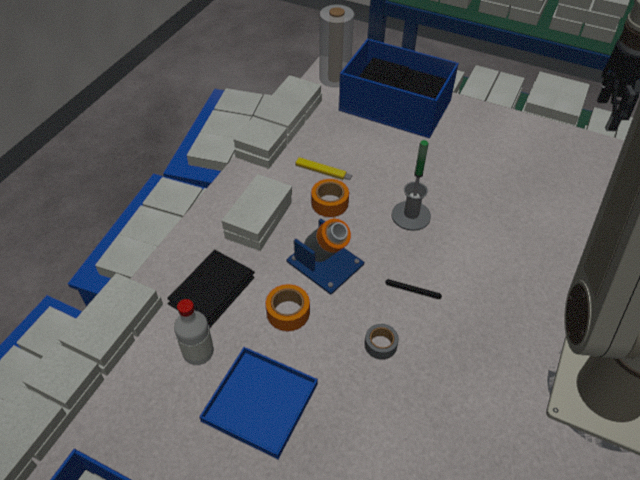

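The top view shows the tray at about (175,268), the stand and small roll at (327,255), and the pot at (428,311) with the green handle end at (455,300). In the side view the roll is at (333,235), the handle at (421,160) and the tray at (260,400). I'll take measurements from these next.

```bash
cat > h.py <<'E'
import numpy as np,cv2
from scipy.spatial.transform import Rotation as R
def load(n): return dict(np.load(n+".npz"))
def ray(c,uv):
    uv=np.atleast_2d(uv).astype(float);E=c["extrinsics"];K=c["camera_matrix"]
    d=np.c_[uv,np.ones(len(uv))]@np.linalg.inv(K).T@E[:3,:3]
    return -E[:3,:3].T@E[:3,3],d
def onplane(c,uv,z):
    o,d=ray(c,uv); return o+d*((z-o[2])/d[:,2])[:,None]
def cloud(c,m):
    v,u=np.nonzero(m&(c["range_z"]>0)); o,d=ray(c,np.c_[u,v]); return o+d*c["range_z"][v,u][:,None]
def tri(c1,a,c2,b):
    o,d=ray(c1,a);p,e=ray(c2,b);d=d[0];e=e[0]
    s=np.linalg.lstsq(np.c_[d,-e],p-o,rcond=None)[0]
    x,y=o+s[0]*d,p+s[1]*e; return (x+y)/2,np.linalg.norm(x-y)
def mask(c,lo,hi,box):
    h=cv2.cvtColor(c["frame"],cv2.COLOR_RGB2HSV);m=cv2.inRange(h,lo,hi)>0
    b=np.zeros_like(m);x0,y0,x1,y1=box;b[y0:y1,x0:x1]=1;return m&b
BLUE=((100,120,40),(125,255,255));ORG=((8,150,80),(22,255,255));GRN=((50,120,30),(85,255,255))
E
cat > m.py <<'E'
from h import *
t,s=load("top"),load("side")
def hull(m): return cv2.findContours(m.astype(np.uint8),0,1)[0]
# tray
for c,b,n in((t,(125,225,220,310),'top'),(s,(195,340,325,460),'side')):
    m=mask(c,*BLUE,b); k=max(hull(m),key=cv2.contourArea); r=cv2.minAreaRect(k)
    q=onplane(c,k[:,0],.022); q=q[:,:2].astype(np.float32); print(n,'tray',cv2.minAreaRect(q))
# stand plate
for c,b,n in((t,(295,215,365,295),'top'),(s,(285,225,370,295),'side')):
    m=mask(c,*BLUE,b); P=cloud(c,m); P=P[(P[:,2]<.02)]
    print(n,'plate',np.median(P[:,2]),cv2.minAreaRect(P[:,:2].astype(np.float32)))
    u=np.argwhere(m)[:,::-1]; 
    if n=='top': print('plate by plane',cv2.minAreaRect(onplane(c,u,.012)[:,:2].astype(np.float32)))
# roll
for c,b,n in((t,(300,225,355,285),'top'),(s,(310,212,360,262),'side')):
    m=mask(c,*ORG,b);P=cloud(c,m)
    print(n,'roll n',len(P),P.min(0).round(3),P.max(0).round(3))
    best=None
    rng=np.random.default_rng(0)
    for _ in range(600):
        a=P[rng.choice(len(P),3,0)];w=np.cross(a[1]-a[0],a[2]-a[0]);w/=np.linalg.norm(w)+1e-12
        w*=np.sign(w[2]) or 1
        if abs(w[2]-.866)>.12: continue
        i=abs((P-a[0])@w)<.002
        if best is None or i.sum()>best.sum(): best=i
    Q=P[best];cc=Q.mean(0);w=np.linalg.svd(Q-cc)[2][2];w*=np.sign(w[2])
    B=np.linalg.svd(Q-cc)[2][:2];(cx,cy),rad=cv2.minEnclosingCircle(((Q-cc)@B.T).astype(np.float32))
    print(' face',len(Q),'n',w.round(3),'yaw',np.degrees(np.arctan2(w[1],w[0])),'lean',np.degrees(np.arccos(w[2])),'c',(cc+np.array([cx,cy])@B).round(4),rad)
# handle
for c,b,n in((t,(435,290,465,312),'top'),(s,(410,135,432,182),'side')):
    m=mask(c,*GRN,b);P=cloud(c,m);u=np.argwhere(m)[:,::-1]
    print(n,'handle',len(P),P.min(0).round(3),P.max(0).round(3),'px',u.min(0),u.max(0))
    for z in np.arange(.12,.23,.02):
        q=P[abs(P[:,2]-z)<.01]
        if len(q): print('  ',z.round(2),len(q),q.mean(0).round(3))
# pot foot: depth points near z=?
P=cloud(t,mask(t,(0,0,0),(180,60,255),(400,285,455,335)))
for lo,hi in((.004,.02),(.075,.095)):
    q=P[(P[:,2]>lo)&(P[:,2]<hi)];print('pot',lo,len(q),cv2.minEnclosingCircle(q[:,:2].astype(np.float32)))
A=t["frame"][215:340,290:475,::-1];B=s["frame"][130:300,280:440,::-1]
A=cv2.resize(A,(800,540),interpolation=cv2.INTER_CUBIC);cv2.imwrite("pics/cropT.png",A)
cv2.imwrite("pics/cropS.png",cv2.resize(B,(560,595),interpolation=cv2.INTER_CUBIC))
E
python3 m.py
```

```text
top tray ((0.565463125705719, 0.2939697504043579), (0.15521317720413208, 0.1601870059967041), 0.27949488162994385)
side tray ((0.5634666085243225, 0.3000311553478241), (0.15810924768447876, 0.15965977311134338), 0.2535204589366913)
top plate 0.012524859360131924 ((0.5968202948570251, -0.04284574091434479), (0.10918290913105011, 0.1289755403995514), 73.36711120605469)
plate by plane ((0.5981262922286987, -0.04334142804145813), (0.10894986242055893, 0.1321943700313568), 73.28984832763672)
side plate 0.009994830476363514 ((0.5967942476272583, -0.04036097973585129), (0.10877206921577454, 0.12967003881931305), 74.06169128417969)
top roll n 467 [ 0.544 -0.069  0.103] [ 0.61  -0.006  0.14 ]
 face 278 n [-0.483  0.142  0.864] yaw 163.58062536345216 lean 30.20243045130265 c [ 0.5713 -0.0345  0.1239] 0.032015372067689896
side roll n 480 [ 0.545 -0.187 -0.002] [ 0.677 -0.001  0.138]
 face 212 n [-0.451  0.135  0.882] yaw 163.38460994837976 lean 28.09349308639973 c [ 0.5717 -0.0336  0.1209] 0.03177698701620102
top handle 188 [ 0.471 -0.261  0.135] [ 0.487 -0.244  0.224] px [440 296] [460 309]
   0.14 13 [ 0.476 -0.249  0.143]
   0.16 30 [ 0.477 -0.248  0.16 ]
   0.18 25 [ 0.477 -0.248  0.18 ]
   0.2 29 [ 0.477 -0.247  0.199]
   0.22 91 [ 0.479 -0.252  0.22 ]
side handle 117 [ 0.472 -0.262  0.135] [ 0.485 -0.242  0.223] px [416 141] [427 175]
   0.14 27 [ 0.478 -0.247  0.143]
   0.16 42 [ 0.477 -0.247  0.16 ]
   0.18 19 [ 0.478 -0.246  0.175]
   0.22 29 [ 0.479 -0.253  0.219]
pot 0.004 808 ((0.4807285666465759, -0.25267714262008667), 0.07264873385429382)
pot 0.075 259 ((0.4797094166278839, -0.2540697157382965), 0.02632806822657585)
```

View pics/cropT.png

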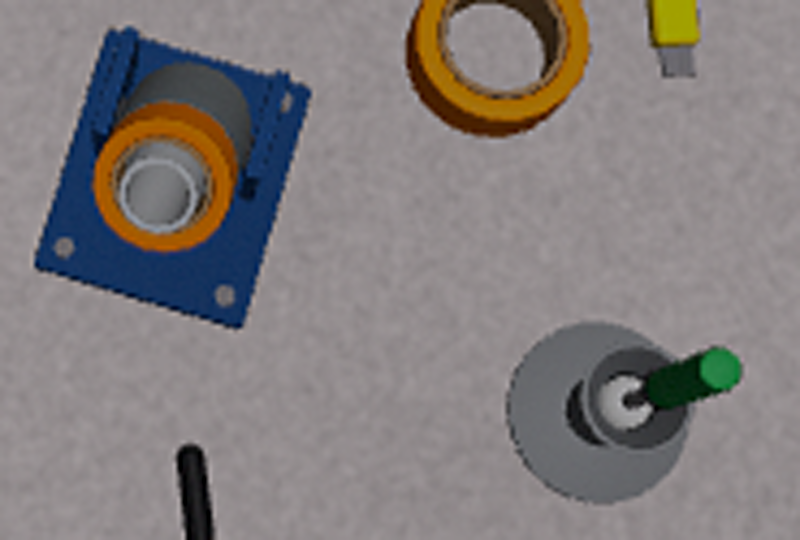

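View pics/cropS.png

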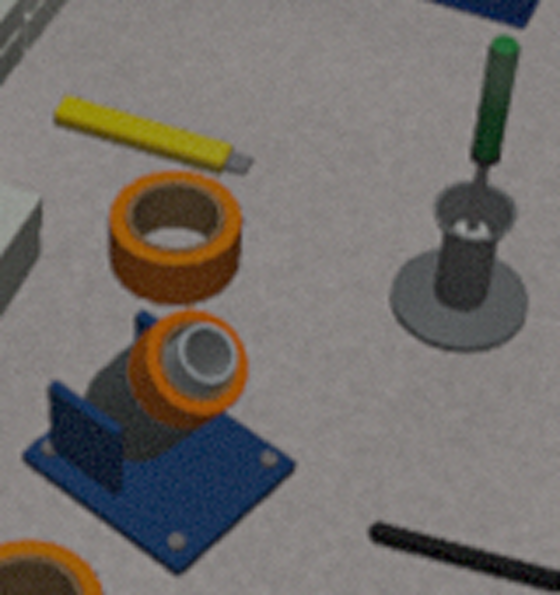

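The crops show the roll's top face around the spindle mouth ring, which sits at full-frame top (326.8,259.9) and side (339.1,231.1). The brush stands upright in the pot. Next I triangulate the mouth, set up the frames and build a move calculator.

```bash
cat >> h.py <<'E'
yaw=np.radians(163.5)
a=np.array([.5*np.cos(yaw),.5*np.sin(yaw),np.sqrt(.75)])
ysp=np.array([-np.sin(yaw),np.cos(yaw),0])*-1
xsp=np.cross(ysp,a)
def Rt(z,sgn):  # tool frame: z along approach, y = sgn*ysp
    y=sgn*ysp; return np.c_[np.cross(y,z),y,z]
def go(o,p,Rm):
    dp=np.array(p)-o["eef_pos"];rv=(R.from_matrix(Rm)*R.from_quat(o["tool_rot"]).inv()).as_rotvec()
    print("shift",dp.round(4),"turn",rv.round(4),"minrows",max(np.abs(dp).max()/.04,np.linalg.norm(rv)/.12).round(1))
E
python3 - <<'E'
from h import *
t,s=load("top"),load("side")
m,e=tri(t,(326.8,259.9),s,(339.1,231.1));print('mouth',m.round(4),e, 'floor',(m-.11*a).round(4), 'xsp',xsp.round(3),'ysp',ysp.round(3),'a',a.round(3))
# sub-pixel: bright ring
for c,b in((t,(315,248,340,272)),(s,(326,218,352,245))):
    g=cv2.cvtColor(c["frame"],cv2.COLOR_RGB2GRAY);x0,y0,x1,y1=b
    m2=(g>165)&mask(c,(0,0,0),(180,70,255),b);u=np.argwhere(m2)[:,::-1].astype(np.float32)
    print(len(u),cv2.fitEllipse(cv2.convexHull(u)) if len(u)>5 else '', cloud(c,m2).mean(0).round(4),cloud(c,m2)[:,2].std())
f=np.array([.5715,-.034,.1225]); print('roll axis pt rel', ((f-m)@xsp,(f-m)@ysp,(f-m)@a))
o=dict(eef_pos=np.array([.166,-.471,.23]),tool_rot=np.array([.986,.169,0,-.001]))
for sg in(1,-1): print(sg);go(o,f+.07*a,Rt(-a,sg))
E
```

```text
mouth [ 0.5649 -0.0344  0.13  ] 5.402491360504395e-05 floor [ 0.6176 -0.05    0.0348] xsp [ 0.83  -0.246  0.5  ] ysp [ 0.284  0.959 -0.   ] a [-0.479  0.142  0.866]
0  [nan nan nan] nan
0  [nan nan nan] nan
roll axis pt rel (np.float64(0.0016361186994455308), np.float64(0.0022760569322565665), np.float64(-0.009659083982006371))
1
shift [ 0.3719  0.4469 -0.0469] turn [-0.6879 -0.0203  2.4416] minrows 21.1
-1
shift [ 0.3719  0.4469 -0.0469] turn [ 0.0117 -0.5317 -0.6134] minrows 11.2<stdin>:8: RuntimeWarning: Mean of empty slice.
  ret = um.true_divide(
  ret = _var(a, axis=axis, dtype=dtype, out=out, ddof=ddof,
  arrmean = um.true_divide(arrmean, div, out=arrmean,
  ret = ret.dtype.type(ret / rcount)
```

send_rows:
  steps: "1 0 0 0.02 0 0 0.1; 1 0 0 0.02 0 0 0.1; 1 0 0 0.02 0 0 0; 1 0 0 0.02 0 0 0; 1 0 0 0.01 0 0 0"

```text
clock: 0.52
eef_pos: [0.1663, -0.472, 0.3234]
tool_rot: [0.964, 0.266, 0.0, 0.001]
ft_force: [0.3, 0.1, 0.2]
grip_width: 0.0856
grasp_force: 0.0
```

```bash
python3 -c "
from workcell import *
o=get_obs();print(o['joint_pos'].round(3),o['eef_pos'].round(4),o['tool_rot'].round(3))"
```

```text
[-1.232  0.221  0.216  1.564 -0.     1.371] [ 0.1663 -0.472   0.3234] [0.964 0.266 0.    0.001]
```

send_rows:
  steps: "1 0.018 0.0226 0 0 0 0.1158; 1 0.018 0.0226 0 0 0 0.1158; 1 0.018 0.0226 0 0 0 0.1158; 1 0.018 0.0226 0 0 0 0.1158; 1 0.018 0.0226 0 0 0 0.1158"

```text
clock: 0.93
eef_pos: [0.2566, -0.3573, 0.3209]
tool_rot: [0.846, 0.532, 0.0, -0.0]
ft_force: [0.6, 0.4, -0.1]
grip_width: 0.0855
grasp_force: 0.0
```

send_rows:
  steps: "1 0.018 0.0226 0 0 0 0.1158; 1 0.018 0.0226 0 0 0 0.1158; 1 0.018 0.0226 0 0 0 0.1158; 1 0.018 0.0226 0 0 0 0.1158; 1 0.018 0.0226 0 0 0 0.1158"

```text
clock: 1.35
eef_pos: [0.3466, -0.2442, 0.321]
tool_rot: [0.659, 0.752, -0.0, -0.0]
ft_force: [-0.4, -0.3, 0.5]
grip_width: 0.0854
grasp_force: 0.0
```

send_rows:
  steps: "1 0.018 0.0226 0 0 0 0.1158; 1 0.018 0.0226 0 0 0 0.1158; 1 0.018 0.0226 0 0 0 0.1158; 1 0.018 0.0226 0 0 0 0.1158; 1 0.018 0.0226 0 0 0 0.1158"

```text
clock: 1.77
eef_pos: [0.4366, -0.1312, 0.3209]
tool_rot: [0.417, 0.909, -0.0, -0.0]
ft_force: [0.6, -0.4, -0.1]
grip_width: 0.0853
grasp_force: 0.0
```

send_rows:
  steps: "1 0.018 0.0226 0 0 0 0.1158; 1 0.018 0.0226 0 0 0 0.1158; 1 0.018 0.0226 0 0 0 0.1158; 1 0.018 0.0226 0 0 0 0.1158; 1 0.018 0.0226 0 0 0 0.1158"

```text
clock: 2.18
eef_pos: [0.5266, -0.0183, 0.3208]
tool_rot: [0.14, 0.99, -0.0, -0.001]
ft_force: [0.8, -0.2, 1.0]
grip_width: 0.0855
grasp_force: 0.0
```

send_rows:
  steps: "1 0 0 -0.018 -0.0298 -0.1004 0; 1 0 0 -0.018 -0.0298 -0.1004 0; 1 0 0 -0.018 -0.0298 -0.1004 0; 1 0 0 -0.018 -0.0298 -0.1004 0; 1 0 0 -0.018 -0.0298 -0.1004 0"

```text
clock: 2.6
eef_pos: [0.5257, -0.0194, 0.2317]
tool_rot: [0.138, 0.957, -0.037, 0.254]
ft_force: [0.1, 0.0, -0.1]
grip_width: 0.0853
grasp_force: 0.0
```

```bash
cat >>h.py <<'E'
def wload():
    from workcell import get_obs,camera
    o=get_obs();c=camera("wrist");T=np.eye(4);T[:3,:3]=R.from_quat(o["tool_rot"]).as_matrix();T[:3,3]=o["eef_pos"]
    c["extrinsics"]=np.linalg.inv(T@c["T_tool_cam"]);return o,c
E
python3 - <<'E'
from h import *
o,c=wload();np.savez("wrist.npz",**c);cv2.imwrite("pics/w1.png",c["frame"][...,::-1])
print(o["joint_pos"].round(3),o["eef_pos"].round(4),c["T_tool_cam"].round(3).tolist(),c["camera_matrix"][0,0])
go(o,np.array([.5715,-.034,.1225])+.10*a,Rt(-a,1))
E
```

```text
[ 0.061 -0.057 -0.468  0.667 -0.171  0.305] [ 0.5257 -0.0194  0.2317] [[-0.0, -0.962, -0.273, 0.07], [1.0, -0.0, -0.001, -0.0], [0.001, -0.273, 0.962, -0.142], [0.0, 0.0, 0.0, 1.0]] 431.11456965238614
shift [-0.0022 -0.0004 -0.0226] turn [-0.0002 -0.0039 -0.0013] minrows 0.6
```

View pics/w1.png

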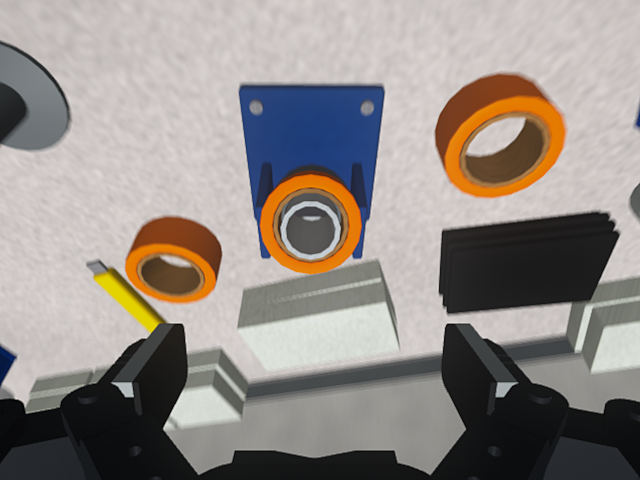

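The wrist view shows the roll face centred near (310,224) and the light mouth ring near (310,229). I fit both.

```bash
python3 - <<'E'
from h import *
c=load("wrist")
g=cv2.cvtColor(c["frame"],cv2.COLOR_RGB2HSV)
m=mask(c,(0,0,150),(180,60,255),(272,186,350,270))
P=cloud(c,m);v,u=np.nonzero(m&(c["range_z"]>0))
h=P@a; i=abs(h-np.percentile(h,97))<.006
U=np.c_[u,v][i].astype(np.float32);e=cv2.fitEllipse(cv2.convexHull(U));print('ring',len(U),e)
# ray to plane perpendicular to axis at known mouth height z=.1353
p=onplane(c,[e[0]],.1353)[0];print('mouth ray@.1353',p.round(4),'depth pts med',np.median(P[i],0).round(4))
m=mask(c,*ORG,(250,165,370,280));Q=cloud(c,m);hh=Q@a
k=abs(hh-np.percentile(hh,90))<.003;v,u=np.nonzero(m&(c["range_z"]>0))
e2=cv2.fitEllipse(cv2.convexHull(np.c_[u,v][k].astype(np.float32)));q=onplane(c,[e2[0]],.1231)[0]
print('face',k.sum(),e2,q.round(4),np.median(Q[k],0).round(4))
d=p-q;print('mouth-face in spindle axes',d@xsp,d@ysp,d@a)
# stand plate
B=mask(c,*BLUE,(235,80,390,260));W=cloud(c,B);W=W[W[:,2]<.02];print(cv2.minAreaRect(W[:,:2].astype(np.float32)),np.median(W[:,2]))
print('floor',(p-.11*a).round(4))
E
```

```text
ring 839 ((310.2435302734375, 229.90536499023438), (58.35773849487305, 59.34529113769531), 107.86607360839844)
mouth ray@.1353 [ 0.5619 -0.0328  0.1353] depth pts med [ 0.5625 -0.033   0.1343]
face 3799 ((310.4494934082031, 223.0127716064453), (100.63897705078125, 101.14926147460938), 88.2668228149414) [ 0.5671 -0.0344  0.1231] [ 0.5663 -0.034   0.1204]
mouth-face in spindle axes 0.0013673976369941 1.5794121400536723e-07 0.013297879174419085
((0.626451849937439, -0.05240686237812042), (0.10832628607749939, 0.19396726787090302), 73.28934478759766) 0.011334365056988899
floor [ 0.6146 -0.0485  0.04  ]
```

send_rows:
  steps: "1 -0.0046 -0.0007 -0.0226 0 -0.004 -0.0013; 1 0.0058 -0.0017 -0.0104 0 0 0; 1 0.0058 -0.0017 -0.0104 0 0 0; 1 0.0058 -0.0017 -0.0104 0 0 0; 1 0.0058 -0.0017 -0.0104 0 0 0"

```text
clock: 3.07
eef_pos: [0.5459, -0.0271, 0.1687]
tool_rot: [0.139, 0.957, -0.037, 0.253]
ft_force: [-1.0, 0.2, -0.7]
grip_width: 0.0853
grasp_force: 0.0
```

send_rows:
  steps: "1 0.0053 -0.0016 -0.0095 0 0 0; 1 0.0053 -0.0016 -0.0095 0 0 0; 1 0.0053 -0.0016 -0.0095 0 0 0; 1 0.0053 -0.0016 -0.0095 0 0 0; 1 0.0053 -0.0016 -0.0095 0 0 0"

```text
clock: 3.48
eef_pos: [0.5727, -0.0352, 0.1209]
tool_rot: [0.139, 0.957, -0.037, 0.253]
ft_force: [-0.5, 0.4, -0.3]
grip_width: 0.0857
grasp_force: 0.0
```

send_rows:
  steps: "1 0.0021 -0.0006 -0.0038 0 0 0; 1 0.0021 -0.0006 -0.0038 0 0 0; 1 0.0021 -0.0006 -0.0038 0 0 0; 1 0.0021 -0.0006 -0.0038 0 0 0; 1 0.0021 -0.0006 -0.0038 0 0 0"

```text
clock: 3.9
eef_pos: [0.5824, -0.0381, 0.102]
tool_rot: [0.139, 0.956, -0.037, 0.254]
ft_force: [-0.3, -0.4, 0.2]
grip_width: 0.0853
grasp_force: 0.0
```

```bash
python3 - <<'E'
from h import *
o,c=wload();cv2.imwrite("pics/w2.png",c["frame"][...,::-1])
m=mask(c,*ORG,(200,200,450,480));v,u=np.nonzero(m);P=cloud(c,m)
print('orange px',u.min(),u.max(),v.min(),v.max(),len(u))
T=R.from_quat(o["tool_rot"]).as_matrix();q=(P-o["eef_pos"])@T;print('in tool',q.min(0).round(4),q.max(0).round(4))
go(o,np.array([.569,-.0343,.1225])-.025*a,Rt(-a,1))
E
```

```text
orange px 211 414 241 447 15619
in tool [-0.03   -0.0322 -0.0393] [0.0334 0.0305 0.0072]
shift [-0.0014  0.0002 -0.0012] turn [-0.0014 -0.0037  0.0001] minrows 0.0
```

View pics/w2.png

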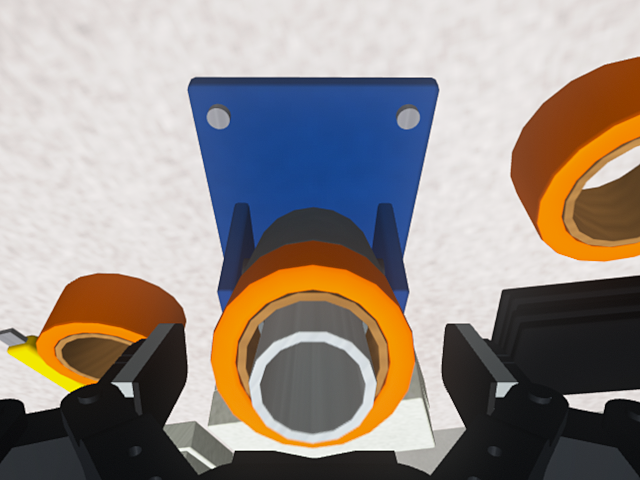

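The fingers straddle the roll, which is centred near (312,343). I close on it now.

send_rows:
  steps: "-1 0 0 0 0 0 0; -1 0 0 0 0 0 0; -1 0 0 0 0 0 0; -1 0 0 0 0 0 0; -1 0 0 0 0 0 0"

```text
clock: 4.37
eef_pos: [0.5815, -0.038, 0.1026]
tool_rot: [0.139, 0.956, -0.037, 0.254]
ft_force: [-4.7, 1.2, 5.5]
grip_width: 0.063
grasp_force: 63.5
```

send_rows:
  steps: "-1 0 0 0 0 0 0; -1 0 0 0 0 0 0; -1 -0.001 0.0003 0.0017 0 0 0; -1 -0.001 0.0003 0.0017 0 0 0; -1 -0.001 0.0003 0.0017 0 0 0"

```text
clock: 4.78
eef_pos: [0.5788, -0.0371, 0.1072]
tool_rot: [0.139, 0.956, -0.037, 0.254]
ft_force: [0.2, 0.5, -1.1]
grip_width: 0.0624
grasp_force: 65.3
```

send_rows:
  steps: "-1 -0.0034 0.001 0.0061 0 0 0; -1 -0.0048 0.0014 0.0087 0 0 0; -1 -0.0048 0.0014 0.0087 0 0 0; -1 -0.0048 0.0014 0.0087 0 0 0; -1 -0.0048 0.0014 0.0087 0 0 0"

```text
clock: 5.2
eef_pos: [0.556, -0.0304, 0.1492]
tool_rot: [0.139, 0.956, -0.037, 0.254]
ft_force: [0.2, -0.1, -0.5]
grip_width: 0.0627
grasp_force: 65.4
```

send_rows:
  steps: "-1 -0.0048 0.0014 0.0087 0 0 0; -1 -0.0048 0.0014 0.0087 0 0 0; -1 -0.0048 0.0014 0.0087 0 0 0; -1 -0.0048 0.0014 0.0087 0 0 0; -1 -0.0048 0.0014 0.0087 0 0 0"

```text
clock: 5.62
eef_pos: [0.5318, -0.0234, 0.1928]
tool_rot: [0.139, 0.956, -0.037, 0.255]
ft_force: [0.3, 0.2, 0.1]
grip_width: 0.0633
grasp_force: 65.4
```

```bash
python3 - <<'E'
from h import *
from workcell import camera
o,c=wload()
m=mask(c,*ORG,(200,200,450,480));P=cloud(c,m)
T=R.from_quat(o["tool_rot"]).as_matrix();q=(P-o["eef_pos"])@T
k=abs(q[:,2]-np.percentile(q[:,2],15))<.003;b=q[k];A=np.linalg.lstsq(np.c_[b[:,:2],np.ones(len(b))],b[:,2],rcond=None)[0]
print('roll face in tool: tilt',A.round(3),'ctr',cv2.minEnclosingCircle(b[:,:2].astype(np.float32)),len(b),np.percentile(q[:,2],[1,10,50,90,99]).round(4))
Rf=Rt(np.array([0,0,-1.]),1)
go(o,[.556,.286,.14],Rf)
print(o["eef_pos"],o["joint_pos"].round(2))
E
```

```text
roll face in tool: tilt [ 0.005  0.002 -0.023] ctr ((0.00047944579273462296, -0.00015126727521419525), 0.032400745898485184) 16129 [-0.0245 -0.0239 -0.023  -0.0086  0.2366]
shift [ 0.0242  0.3094 -0.0528] turn [1.473e-01 4.989e-01 2.000e-04] minrows 7.7
[ 0.53184265 -0.02337032  0.19278434] [ 0.05 -0.01 -0.53  0.55 -0.17  0.3 ]
```

send_rows:
  steps: "-1 0.003 0.0317 0.004 0.0147 0.05 0; -1 0.003 0.0317 0.004 0.0147 0.05 0; -1 0.003 0.0317 0.004 0.0147 0.05 0; -1 0.003 0.0317 0 0.0147 0.05 0; -1 0.003 0.0317 0 0.0147 0.05 0"

```text
clock: 6.08
eef_pos: [0.5476, 0.1366, 0.2048]
tool_rot: [0.142, 0.981, -0.018, 0.128]
ft_force: [0.1, -0.7, -0.0]
grip_width: 0.0626
grasp_force: 65.6
```

send_rows:
  steps: "-1 0.003 0.0317 0 0.0147 0.05 0; -1 0.003 0.0317 0 0.0147 0.05 0; -1 0.003 0.0317 0 0.0147 0.05 0; -1 0.003 0.0317 0 0.0147 0.05 0; -1 0.003 0.0317 0 0.0147 0.05 0"

```text
clock: 6.5
eef_pos: [0.5624, 0.2952, 0.2041]
tool_rot: [0.143, 0.99, 0.0, -0.002]
ft_force: [0.5, -0.3, 0.1]
grip_width: 0.0628
grasp_force: 65.6
```

send_rows:
  steps: "-1 0 0 -0.025 0 0 0; -1 0 0 -0.03 0 0 0; -1 0 0 -0.03 0 0 0; -1 0 0 -0.025 0 0 0; -1 0 0 -0.02 0 0 0"

```text
clock: 6.92
eef_pos: [0.5613, 0.2931, 0.0709]
tool_rot: [0.143, 0.99, -0.001, -0.002]
ft_force: [1.2, 0.5, 0.6]
grip_width: 0.0625
grasp_force: 65.6
```

```bash
python3 - <<'E'
from h import *
o,c=wload()
go(o,[.562,.294,.0115],Rt(np.array([0,0,-1.]),1));print(o["eef_pos"])
m=mask(c,*ORG,(200,200,450,480));P=cloud(c,m);print(np.median(P[P[:,2]>.04],0) , np.percentile(P[:,2],[5,50,95]))
B=mask(c,*BLUE,(0,0,640,480));W=cloud(c,B);r=W[(W[:,2]>.015)&(W[:,2]<.03)];print('rim',cv2.minAreaRect(r[:,:2].astype(np.float32)),'floorz',np.median(W[W[:,2]<.012,2]))
E
```

```text
shift [ 0.0007  0.0009 -0.0594] turn [ 0.0018 -0.0043 -0.0004] minrows 1.5
[0.5612791  0.29309994 0.07094728]
[0.55825758 0.29342213 0.09403651] [0.09292516 0.09403347 0.09500239]
rim ((0.5642656683921814, 0.29640036821365356), (0.15379004180431366, 0.1537519097328186), 0.21047069132328033) floorz 0.003681022645021015
```

send_rows:
  steps: "-1 0 0 -0.015 0 -0.002 0; -1 0 0 -0.015 0 -0.002 0; -1 0 0 -0.012 0 0 0; -1 0 0 -0.008 0 0 0; -1 0 0 -0.004 0 0 0"

```text
clock: 7.38
eef_pos: [0.5619, 0.2932, 0.0186]
tool_rot: [0.143, 0.99, -0.0, 0.0]
ft_force: [-0.0, -0.1, 0.1]
grip_width: 0.0624
grasp_force: 65.6
```

send_rows:
  steps: "-1 0 0 -0.001 0 0 0; -1 0 0 -0.001 0 0 0; -1 0 0 -0.001 0 0 0; -1 0 0 -0.001 0 0 0; -1 0 0 0 0 0 0"

```text
clock: 7.8
eef_pos: [0.5627, 0.2936, 0.0159]
tool_rot: [0.143, 0.99, 0.0, 0.001]
ft_force: [0.3, -0.7, -0.1]
grip_width: 0.0631
grasp_force: 65.6
```

send_rows:
  steps: "-1 0 0 -0.001 0 0 0; -1 0 0 -0.001 0 0 0; -1 0 0 -0.001 0 0 0; -1 0 0 0 0 0 0; -1 0 0 0 0 0 0"

```text
clock: 8.22
eef_pos: [0.5623, 0.2934, 0.0123]
tool_rot: [0.143, 0.99, -0.0, 0.001]
ft_force: [0.4, 0.1, -0.2]
grip_width: 0.0627
grasp_force: 65.6
```

```bash
python3 - <<'E'
from h import *
o,c=wload()
m=mask(c,*ORG,(200,200,450,480));P=cloud(c,m);print(o["eef_pos"],o["ft_force"],'top',np.percentile(P[:,2],[5,50,95]))
E
```

```text
[0.56226378 0.29336882 0.01226314] [ 0.41782961  0.08964009 -0.16163651] top [0.03422514 0.03534514 0.03631298]
```

send_rows:
  steps: "-1 0 0 -0.0007 0 0 0; -1 0 0 -0.0007 0 0 0; -1 0 0 0 0 0 0; 1 0 0 0 0 0 0; 1 0 0 0 0 0 0"

```text
clock: 8.68
eef_pos: [0.5625, 0.2935, 0.011]
tool_rot: [0.143, 0.99, -0.0, 0.001]
ft_force: [-0.2, -0.3, 0.8]
grip_width: 0.0838
grasp_force: 0.0
```

send_rows:
  steps: "1 0 0 0 0 0 0; 1 0 0 0 0 0 0; 1 0 0 0 0 0 0; 1 0 0 0 0 0 0; 1 0 0 0.004 0 0 0"

```text
clock: 9.1
eef_pos: [0.5617, 0.2931, 0.0143]
tool_rot: [0.143, 0.99, -0.001, 0.0]
ft_force: [-0.3, 0.8, -0.2]
grip_width: 0.0852
grasp_force: 0.0
```

send_rows:
  steps: "1 0 0 0.01 0 0 0; 1 0 0 0.02 0 0 0; 1 0 0 0.04 0 0 0; 1 0 0 0.04 0 0 0; 1 0 0 0.04 0 0 0"

```text
clock: 9.52
eef_pos: [0.562, 0.2932, 0.1673]
tool_rot: [0.143, 0.99, -0.0, 0.001]
ft_force: [0.9, 0.3, 0.1]
grip_width: 0.0858
grasp_force: 0.0
```

```bash
python3 - <<'E'
from h import *
o,c=wload()
m=mask(c,*ORG,(120,100,520,480));P=cloud(c,m);P=P[(abs(P[:,0]-.56)<.05)&(abs(P[:,1]-.294)<.05)]
q=P[P[:,2]>.03];print(o["eef_pos"],'roll ctr',cv2.minEnclosingCircle(q[:,:2].astype(np.float32)),'top',np.percentile(q[:,2],[5,50,95]))
A=np.linalg.lstsq(np.c_[q[:,:2],np.ones(len(q))],q[:,2],rcond=None)[0];print('slope',A)
go(o,[.479,-.253,.30],Rt(np.array([0,0,-1.]),1))
E
```

```text
[0.56195873 0.29322385 0.16733491] roll ctr ((0.5621010065078735, 0.2931945025920868), 0.0318501852452755) top [0.03228203 0.03350999 0.03469443]
slope [-0.00217413 -0.00063401  0.0349054 ]
shift [-0.083  -0.5462  0.1327] turn [ 0.0005  0.0018 -0.    ] minrows 13.7
```

send_rows:
  steps: "1 -0.0055 -0.0364 0.02 0 0 0; 1 -0.0055 -0.0364 0.02 0 0 0; 1 -0.0055 -0.0364 0.02 0 0 0; 1 -0.0055 -0.0364 0.02 0 0 0; 1 -0.0055 -0.0364 0.02 0 0 0"

```text
clock: 9.98
eef_pos: [0.5344, 0.111, 0.2663]
tool_rot: [0.143, 0.99, 0.0, 0.002]
ft_force: [0.5, -0.2, 0.4]
grip_width: 0.0853
grasp_force: 0.0
```

send_rows:
  steps: "1 -0.0055 -0.0364 0.01 0 0 0; 1 -0.0055 -0.0364 0.01 0 0 0; 1 -0.0055 -0.0364 0.01 0 0 0; 1 -0.0055 -0.0364 0 0 0 0; 1 -0.0055 -0.0364 0 0 0 0"

```text
clock: 10.4
eef_pos: [0.5074, -0.0713, 0.2965]
tool_rot: [0.143, 0.99, -0.0, 0.003]
ft_force: [0.7, 0.0, -0.0]
grip_width: 0.0852
grasp_force: 0.0
```

send_rows:
  steps: "1 -0.0055 -0.0364 0 0 0 0; 1 -0.0055 -0.0364 0 0 0 0; 1 -0.0055 -0.0364 0 0 0 0; 1 -0.0055 -0.0364 0 0 0 0; 1 -0.0055 -0.0364 0 0 0 0"

```text
clock: 10.82
eef_pos: [0.4794, -0.2533, 0.2956]
tool_rot: [0.144, 0.99, -0.0, 0.002]
ft_force: [0.5, 0.2, 0.5]
grip_width: 0.0852
grasp_force: 0.0
```

```bash
python3 - <<'E'
from h import *
from workcell import camera
o,c=wload();np.savez("wrist.npz",**c);cv2.imwrite("pics/w3.png",c["frame"][...,::-1])
m=mask(c,*GRN,(100,50,540,480));P=cloud(c,m);v,u=np.nonzero(m);print('green',len(u),u.min(),u.max(),v.min(),v.max())
for lo in(.13,.15,.17,.19,.215):
    q=P[(P[:,2]>lo)&(P[:,2]<lo+.012)]
    if len(q)>5:print(lo,len(q),q.mean(0).round(4),q.min(0).round(4),q.max(0).round(4))
g=cloud(c,mask(c,(0,0,0),(180,70,255),(0,0,640,480)));g=g[(abs(g[:,0]-.48)<.05)&(abs(g[:,1]+.253)<.05)]
q=g[(g[:,2]>.08)&(g[:,2]<.09)];print('rim',len(q),cv2.minEnclosingCircle(q[:,:2].astype(np.float32)))
q=g[(g[:,2]>.004)&(g[:,2]<.012)];print('foot z',len(q),cv2.minEnclosingCircle(q[:,:2].astype(np.float32)))
print(o["eef_pos"],o["joint_pos"].round(2))
E
```

```text
green 470 295 314 242 280
0.215 431 [ 0.4769 -0.2575  0.2202] [ 0.4705 -0.2634  0.2156] [ 0.4851 -0.2516  0.2222]
rim 967 ((0.4788713753223419, -0.25446516275405884), 0.026547210291028023)
foot z 3026 ((0.4785747826099396, -0.25436222553253174), 0.04495049640536308)
[ 0.47938046 -0.25328502  0.29557524] [-0.49  0.31  0.26  1.52  0.   -0.2 ]
```

View pics/w3.png

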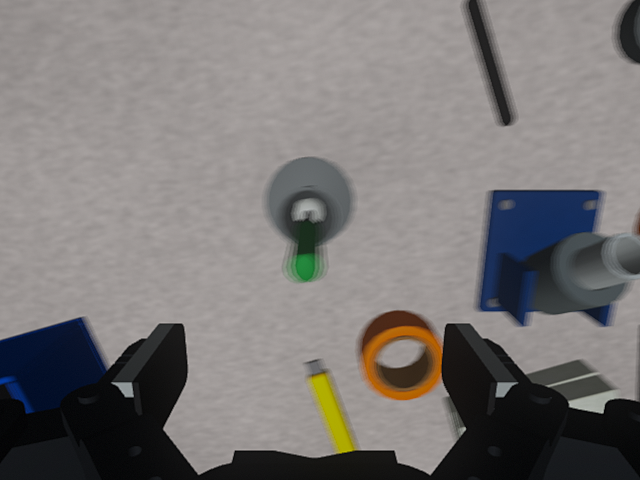

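The picture is blurred from motion, with the handle near (305,265) and the pot at (308,200). I retake it with the arm still.

```bash
cat > b.py <<'E'
from h import *
o,c=wload();np.savez("wrist.npz",**c)
m=mask(c,*GRN,(100,50,540,480));P=cloud(c,m);v,u=np.nonzero(m);print('green',len(u),u.min(),u.max(),v.min(),v.max())
q=P[(P[:,2]>.2185)];print('top disc',len(q),q.mean(0).round(4),q.min(0).round(4),q.max(0).round(4),cv2.minEnclosingCircle(q[:,:2].astype(np.float32)))
for lo in(.13,.15,.17,.19):
    q=P[(P[:,2]>lo)&(P[:,2]<lo+.015)]
    if len(q)>5:print(lo,len(q),q.mean(0).round(4),q.min(0).round(4),q.max(0).round(4))
print(o["eef_pos"])
E
python3 b.py
```

```text
green 749 310 341 220 280
top disc 721 [ 0.4783 -0.2544  0.2204] [ 0.4704 -0.2624  0.2186] [ 0.4868 -0.2462  0.2222] ((0.4786142110824585, -0.25458037853240967), 0.008517834357917309)
0.19 9 [ 0.4735 -0.2558  0.1967] [ 0.4717 -0.2608  0.1901] [ 0.476  -0.2462  0.2023]
[ 0.47811863 -0.25974414  0.29497835]
```

send_rows:
  steps: "1 0 0.005 0 0 0 0; 1 0 0 -0.02 0 0 0; 1 0 0 -0.02 0 0 0; 1 0 0 -0.02 0 0 0; 1 0 0 0 0 0 0"

```text
clock: 11.33
eef_pos: [0.4782, -0.2436, 0.231]
tool_rot: [0.142, 0.99, 0.001, -0.002]
ft_force: [-0.4, -0.4, -1.1]
grip_width: 0.0855
grasp_force: 0.0
```

```bash
python3 b.py; python3 b.py|tail -1
```

```text
green 1480 266 310 252 346
top disc 1288 [ 0.4783 -0.2545  0.2204] [ 0.4701 -0.2627  0.2185] [ 0.4869 -0.2467  0.2225] ((0.4786222577095032, -0.2547714114189148), 0.008641133084893227)
0.13 14 [ 0.4716 -0.2511  0.1422] [ 0.47   -0.2598  0.1398] [ 0.4756 -0.2464  0.1439]
0.15 25 [ 0.4721 -0.2532  0.1578] [ 0.4701 -0.2616  0.15  ] [ 0.4782 -0.2459  0.1647]
0.17 26 [ 0.4723 -0.2564  0.1769] [ 0.4702 -0.2617  0.1702] [ 0.4789 -0.2459  0.1849]
0.19 31 [ 0.4752 -0.2538  0.1971] [ 0.4705 -0.2617  0.1901] [ 0.4801 -0.2458  0.2049]
[ 0.47822596 -0.24355599  0.23095488]
[ 0.47899181 -0.24412627  0.23304594]
```

send_rows:
  steps: "1 0 0 0 0 0 0; 1 0 0 0 0 0 0; 1 0 0 0 0 0 0; 1 0 0 0 0 0 0; 1 0 0 0 0 0 0"

```text
clock: 11.85
eef_pos: [0.4803, -0.2467, 0.2351]
tool_rot: [0.144, 0.99, -0.0, 0.002]
ft_force: [0.1, -0.6, -1.3]
grip_width: 0.0855
grasp_force: 0.0
```

```bash
python3 b.py|tail -1;python3 b.py|tail -1
```

```text
[ 0.48030358 -0.24671273  0.23507651]
[ 0.4801631  -0.24672057  0.23486843]
```

send_rows:
  steps: "1 -0.0013 -0.0078 0 0 0 0; 1 0 0 -0.02 0 0 0; 1 0 0 -0.02 0 0 0; 1 0 0 -0.02 0 0 0; 1 0 0 -0.01 0 0 0"

```text
clock: 12.37
eef_pos: [0.4773, -0.2544, 0.1619]
tool_rot: [0.144, 0.99, 0.0, -0.001]
ft_force: [-0.3, -0.0, 0.2]
grip_width: 0.0854
grasp_force: 0.0
```

send_rows:
  steps: "1 0 0 -0.005 0 0 0; 1 0 0 -0.003 0 0 0; 1 0 0 0 0 0 0; 1 0 0 0 0 0 0; 1 0 0 0 0 0 0"

```text
clock: 12.78
eef_pos: [0.4794, -0.2548, 0.1576]
tool_rot: [0.143, 0.99, -0.0, 0.002]
ft_force: [0.1, -0.1, -0.2]
grip_width: 0.0855
grasp_force: 0.0
```

```bash
python3 b.py|grep -v '0\.1[3579] '
```

```text
green 8634 276 352 288 458
top disc 2183 [ 0.4745 -0.2534  0.2205] [ 0.467  -0.2628  0.2185] [ 0.4806 -0.2453  0.2327] ((0.47483766078948975, -0.25365447998046875), 0.009321846067905426)
[ 0.47944738 -0.25481084  0.1575808 ]
```

send_rows:
  steps: "-1 0 0 0 0 0 0; -1 0 0 0 0 0 0; -1 0 0 0 0 0 0; -1 0 0 0 0 0 0; -1 0 0 0 0 0 0"

```text
clock: 13.25
eef_pos: [0.4787, -0.2543, 0.1565]
tool_rot: [0.143, 0.99, -0.0, 0.001]
ft_force: [-0.2, -0.2, -0.6]
grip_width: 0.0257
grasp_force: 0.0
```

send_rows:
  steps: "-1 0 0 0 0 0 0; -1 0 0 0 0 0 0; -1 0 0 0 0 0 0; -1 0 0 0 0 0 0; -1 0 0 0 0 0 0"

```text
clock: 13.67
eef_pos: [0.4789, -0.2545, 0.1566]
tool_rot: [0.144, 0.99, -0.0, 0.001]
ft_force: [-0.1, 0.1, 1.7]
grip_width: 0.0166
grasp_force: 58.4
```

```bash
python3 - <<'E'
from workcell import *
o=get_obs();print(o["eef_pos"].round(4),o["tool_rot"].round(3),o["ft_force"].round(1),o["grip_width"],o["grasp_force"],o["joint_pos"].round(3))
E
```

```text
[ 0.4789 -0.2545  0.1566] [ 0.144  0.99  -0.     0.001] [-0.1  0.1  1.7] 0.016588650368566406 58.43646168708801 [-0.489  0.364 -0.022  1.182  0.    -0.201]
```

send_rows:
  steps: "-1 0 0 0.015 0 0 0; -1 0 0 0.035 0 0 0; -1 0 0 0.04 0 0 0; -1 0 0 0.04 0 0 0; -1 0 0 0.031 0 0 0"

```text
clock: 14.08
eef_pos: [0.4787, -0.2544, 0.3202]
tool_rot: [0.143, 0.99, -0.0, 0.002]
ft_force: [1.0, -1.6, -0.9]
grip_width: 0.0162
grasp_force: 58.8
```

send_rows:
  steps: "-1 -0.0008 0.012 0 -0.0075 -0.025 0; -1 -0.0016 0.025 0 -0.0149 -0.05 0; -1 -0.0016 0.025 0 -0.0149 -0.05 0; -1 -0.0016 0.025 0 -0.0149 -0.05 0; -1 -0.0016 0.025 0 -0.0149 -0.05 0"

```text
clock: 14.5
eef_pos: [0.4709, -0.1414, 0.3169]
tool_rot: [0.143, 0.983, -0.017, 0.118]
ft_force: [-0.3, 1.5, -0.9]
grip_width: 0.0165
grasp_force: 58.8
```

send_rows:
  steps: "-1 -0.0016 0.025 0 -0.0149 -0.05 0; -1 -0.0016 0.025 0 -0.0149 -0.05 0; -1 -0.0016 0.025 0 -0.0149 -0.05 0; -1 -0.0016 0.025 0 -0.0149 -0.05 0; -1 -0.0012 0.02 0 -0.0149 -0.05 0"

```text
clock: 14.92
eef_pos: [0.4629, -0.021, 0.317]
tool_rot: [0.139, 0.959, -0.035, 0.245]
ft_force: [0.8, 0.6, -1.0]
grip_width: 0.0166
grasp_force: 58.8
```

send_rows:
  steps: "-1 -0.001 0.012 0 -0.0075 -0.025 0; -1 -0.0005 0.0075 0 0 0 0; -1 0 0 0 0 0 0; -1 0 0 0 0 0 0; -1 0 0 0 0 0 0"

```text
clock: 15.33
eef_pos: [0.4629, -0.0035, 0.3175]
tool_rot: [0.139, 0.956, -0.038, 0.256]
ft_force: [-0.3, 0.1, -1.5]
grip_width: 0.0167
grasp_force: 58.9
```

```bash
cat > k.py <<'E'
import sys
from h import *
from workcell import camera
o,c=wload();np.savez("wrist.npz",**c);cv2.imwrite(f"pics/{sys.argv[1]}.png",c["frame"][...,::-1])
M=np.array([.564,-.033,.1353]);print(o["eef_pos"].round(4),o["ft_force"].round(1),o["grasp_force"])
go(o,M+(.06+.1506)*a,Rt(-a,1))
for n in("top","side"): np.savez(n+".npz",**camera(n))
E
python3 k.py w4
```

```text
[ 0.4629 -0.0035  0.3175] [-0.3  0.1 -1.5] 58.86451542377472
shift [0.0002 0.0004 0.0002] turn [ 0.0011 -0.0007  0.0011] minrows 0.0
```

View pics/w4.png

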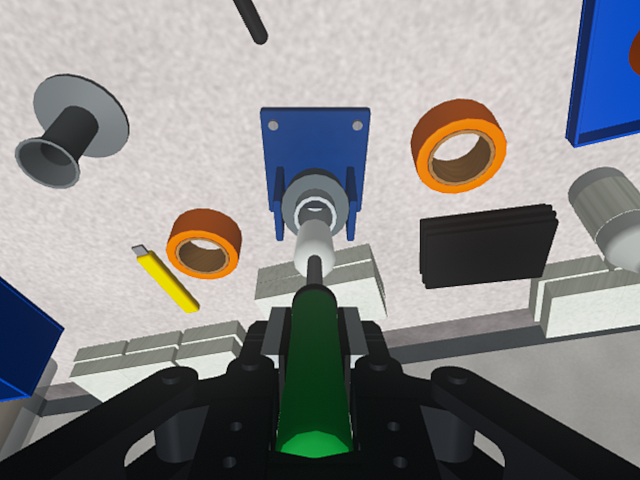

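The brush appears in line with the bore: bristles at (315,250), mouth ring at (315,212). I now fit the bristle and spindle cylinders in all three views to get the relative offset.

```bash
cat > fit.py <<'E'
from h import *
from scipy.optimize import least_squares
M=np.array([.564,-.033,.1353]);B=np.c_[xsp,ysp,a]
def fit(P,s0,s1,r,lim=.03,n=4):
    q=(P-M)@B;q=q[(q[:,2]>s0)&(q[:,2]<s1)&(np.hypot(q[:,0],q[:,1])<lim)]
    if len(q)<25:return len(q),None
    # axis centre x0+kx*s, y0+ky*s ; k for tilt
    f=lambda p:np.hypot(q[:,0]-p[0]-p[2]*(q[:,2]-q[:,2].mean()),q[:,1]-p[1]-p[3]*(q[:,2]-q[:,2].mean()))-r
    z=least_squares(f,[0,0,0,0],loss='soft_l1',f_scale=.001)
    return len(q),z.x.round(4),'rms',np.sqrt(np.mean(f(z.x)**2)).round(4),q[:,2].mean().round(3)
for n in("wrist","top","side"):
    c=load(n);P=cloud(c,mask(c,(0,0,0),(180,90,255),(0,0,640,480)))
    G=cloud(c,mask(c,*GRN,(0,0,640,480)))
    print(n,'spindle',fit(P,-.042,-.003,.018));print('   bristle',fit(P,.062,.118,.0115));print('   handle',fit(G,.187,.27,.009))
    q=(P-M)@B;q=q[(np.hypot(q[:,0],q[:,1])<.016)&(q[:,2]>.03)&(q[:,2]<.14)];print('   tip s',np.percentile(q[:,2],[1,3]) if len(q) else '')
    q=(P-M)@B;r=np.hypot(q[:,0],q[:,1]);q=q[(r<.021)&(r>.012)&(abs(q[:,2])<.015)];print('   mouth s',np.percentile(q[:,2],[90,97]) if len(q) else '')
E
python3 fit.py
```

```text
wrist spindle (329, array([-0.0016, -0.0004,  0.0198, -0.0055]), 'rms', np.float64(0.0023), np.float64(-0.022))
   bristle (740, array([-0.0005, -0.0007,  0.0059,  0.0009]), 'rms', np.float64(0.0003), np.float64(0.094))
   handle (6924, array([ 0.0004, -0.0004,  0.0043,  0.0015]), 'rms', np.float64(0.0003), np.float64(0.242))
   tip s [0.06263706 0.06691415]
   mouth s [0.00071608 0.00128343]
top spindle (254, array([ 0.0024, -0.0006, -0.0376,  0.1132]), 'rms', np.float64(0.0038), np.float64(-0.026))
   bristle (156, array([ 0.001 , -0.0002,  0.0077,  0.0048]), 'rms', np.float64(0.0006), np.float64(0.091))
   handle (257, array([ 0.0013, -0.0001,  0.0036,  0.0004]), 'rms', np.float64(0.0006), np.float64(0.233))
   tip s [0.06231051 0.06407743]
   mouth s [0.00213628 0.00284532]
side spindle (322, array([-0.0007,  0.0022, -0.0107,  0.0101]), 'rms', np.float64(0.0023), np.float64(-0.021))
   bristle (237, array([ 0.0001, -0.0006, -0.0005, -0.0006]), 'rms', np.float64(0.0014), np.float64(0.093))
   handle (4, None)
   tip s [0.05971023 0.06212852]
   mouth s [-8.75177127e-05  9.19242273e-04]
```

```bash
cat >> fit.py <<'E'
print('--')
for n in("wrist","top","side"):
    c=load(n);P=cloud(c,mask(c,(0,0,0),(180,90,255),(0,0,640,480)));q=(P-M)@B
    for lo in(.0145,.016):
        k=q[(q[:,2]>-.038)&(q[:,2]<-.004)];r=np.hypot(k[:,0],k[:,1]);k=k[(r>lo)&(r<.024)]
        f=lambda p:np.hypot(k[:,0]-p[0],k[:,1]-p[1])-.018
        z=least_squares(f,[0,0],loss='soft_l1',f_scale=.0007);print(n,'outer',len(k),z.x.round(4),np.sqrt(np.mean(f(z.x)**2)).round(4),'ang',np.degrees(np.arctan2(*np.median(k[:,:2],0)[::-1])).round())
    k=q[abs(q[:,2])<.004];k=k[np.hypot(k[:,0],k[:,1])<.022]
    if len(k)>20: print('   rim circle',len(k),cv2.minEnclosingCircle(k[:,:2].astype(np.float32)))
E
python3 fit.py | sed -n '/--/,$p'
```

```text
--
wrist outer 190 [-0.0012 -0.0003] 0.0003 ang -179.0
wrist outer 189 [-0.0012 -0.0003] 0.0001 ang -179.0
   rim circle 369 ((-0.001890749903395772, -0.0003381698625162244), 0.01793881505727768)
top outer 118 [0.0001 0.0001] 0.0014 ang 5.0
top outer 98 [-0.0002  0.0004] 0.0005 ang -6.0
   rim circle 91 ((0.0007784580811858177, 0.0002786181285046041), 0.01796683296561241)
side outer 191 [-0.0003  0.0008] 0.0014 ang 97.0
side outer 157 [-0.0006  0.0006] 0.0009 ang 92.0
   rim circle 78 ((0.0004007522948086262, 0.0024678120389580727), 0.019051281735301018)
```

send_rows:
  steps: "-1 0.0021 0.0001 -0.0051 0 0 0; -1 0.0048 -0.0014 -0.0087 0 0 0; -1 0.0048 -0.0014 -0.0087 0 0 0; -1 0.0048 -0.0014 -0.0087 0 0 0; -1 0.0034 -0.001 -0.006 0 0 0"

```text
clock: 15.9
eef_pos: [0.4823, -0.0086, 0.2788]
tool_rot: [0.139, 0.956, -0.038, 0.255]
ft_force: [-0.5, -0.6, -1.1]
grip_width: 0.0164
grasp_force: 58.9
```

send_rows:
  steps: "-1 0.0024 -0.0007 -0.0043 0 0 0; -1 0.0024 -0.0007 -0.0043 0 0 0; -1 0.0024 -0.0007 -0.0043 0 0 0; -1 0.0024 -0.0007 -0.0043 0 0 0; -1 0.0024 -0.0007 -0.0043 0 0 0"

```text
clock: 16.32
eef_pos: [0.4947, -0.0115, 0.2586]
tool_rot: [0.139, 0.956, -0.038, 0.256]
ft_force: [0.3, -0.1, -1.3]
grip_width: 0.0167
grasp_force: 58.9
```

```bash
cat > s.py <<'E'
from h import *
from workcell import get_obs
M=np.array([.564,-.033,.1353])-.0008*xsp+.0006*ysp;o=get_obs()
B=np.c_[xsp,ysp,a];d=(o["eef_pos"]-.1506*a-M)@B;T=R.from_quat(o["tool_rot"]).as_matrix()
rv=(R.from_matrix(Rt(-a,1))*R.from_quat(o["tool_rot"]).inv()).as_rotvec()
print('lateral',d[:2].round(4),'tip z in spindle',(d[2]+.11).round(4),'turn needed',rv.round(4),'F',(o["ft_force"]@B).round(1),'tau',(o["ft_torque"]@B).round(2))
E
python3 s.py
```

```text
lateral [-0.0004  0.0003] tip z in spindle 0.1025 turn needed [0.0008 0.0004 0.0001] F [-0.4 -0.  -1.3] tau [ 0.02  0.62 -0.03]
```

send_rows:
  steps: "-1 0.0029 -0.0009 -0.0052 0 0 0; -1 0.0029 -0.0009 -0.0052 0 0 0; -1 0.0029 -0.0009 -0.0052 0 0 0; -1 0.0029 -0.0008 -0.0052 0 0 0; -1 0.0029 -0.0008 -0.0052 0 0 0"

```text
clock: 16.73
eef_pos: [0.5091, -0.0159, 0.2321]
tool_rot: [0.139, 0.956, -0.038, 0.256]
ft_force: [0.7, -1.0, -0.8]
grip_width: 0.0167
grasp_force: 58.9
```

```bash
python3 s.py
```

```text
lateral [-0.0006  0.0002] tip z in spindle 0.072 turn needed [ 0.0009 -0.0002  0.0002] F [ 0.4 -0.7 -1.1] tau [-0.02  0.57 -0.01]
```

send_rows:
  steps: "-1 0.0029 -0.0009 -0.0052 0 0 0; -1 0.0029 -0.0009 -0.0052 0 0 0; -1 0.0029 -0.0009 -0.0052 0 0 0; -1 0.0029 -0.0008 -0.0052 0 0 0; -1 0.0029 -0.0008 -0.0052 0 0 0"

```text
clock: 17.15
eef_pos: [0.5236, -0.0202, 0.2062]
tool_rot: [0.139, 0.956, -0.038, 0.256]
ft_force: [0.1, 0.1, -0.5]
grip_width: 0.0165
grasp_force: 58.9
```

send_rows:
  steps: "-1 0.0024 -0.0007 -0.0043 0 0 0; -1 0.0024 -0.0007 -0.0043 0 0 0; -1 0.0019 -0.0006 -0.0035 0 0 0; -1 0.0019 -0.0006 -0.0035 0 0 0; -1 0.0014 -0.0004 -0.0026 0 0 0"

```text
clock: 17.57
eef_pos: [0.5335, -0.0232, 0.1881]
tool_rot: [0.139, 0.956, -0.038, 0.256]
ft_force: [-0.1, -1.0, -0.8]
grip_width: 0.0161
grasp_force: 58.9
```

```bash
python3 s.py
```

```text
lateral [-0.0006  0.0002] tip z in spindle 0.0212 turn needed [ 0.0009 -0.0003  0.0003] F [-0.3 -1.  -0.8] tau [-0.01  0.64  0.02]
```

send_rows:
  steps: "-1 0.0014 -0.0004 -0.0026 0 0 0; -1 0.0014 -0.0004 -0.0026 0 0 0; -1 0.0014 -0.0004 -0.0026 0 0 0; -1 0.0014 -0.0004 -0.0026 0 0 0; -1 0.0009 -0.0003 -0.0017 0 0 0"

```text
clock: 17.98
eef_pos: [0.5399, -0.025, 0.1761]
tool_rot: [0.139, 0.956, -0.038, 0.256]
ft_force: [-1.0, -0.1, -0.3]
grip_width: 0.0168
grasp_force: 58.9
```

```bash
python3 s.py
```

```text
lateral [-0.0008  0.0002] tip z in spindle 0.0074 turn needed [ 0.0009 -0.0002  0.0002] F [-1.  -0.3  0.2] tau [-0.03  0.59 -0.02]
```

Tip is at about 7 mm. I feel gently towards the floor in 1 mm rows.

send_rows:
  steps: "-1 0.0005 -0.0001 -0.0009 0 0 0; -1 0.0005 -0.0002 -0.0009 0 0 0; -1 0.0005 -0.0001 -0.0009 0 0 0; -1 0 0 0 0 0 0; -1 0 0 0 0 0 0"

```text
clock: 18.4
eef_pos: [0.5414, -0.0254, 0.1738]
tool_rot: [0.139, 0.956, -0.038, 0.256]
ft_force: [0.6, -0.1, -0.5]
grip_width: 0.0163
grasp_force: 58.9
```

```bash
python3 s.py
```

```text
lateral [-0.0006  0.0003] tip z in spindle 0.0047 turn needed [0.0008 0.     0.0002] F [ 0.3  0.1 -0.8] tau [ 0.01  0.62 -0.04]
```

send_rows:
  steps: "-1 -0.0029 0.0009 0.0052 0 0 0; -1 -0.0043 0.0013 0.0078 0 0 0; -1 -0.0043 0.0013 0.0078 0 0 0; -1 -0.0043 0.0013 0.0078 0 0 0; -1 -0.0043 0.0013 0.0078 0 0 0"

```text
clock: 18.82
eef_pos: [0.5209, -0.0191, 0.2116]
tool_rot: [0.139, 0.956, -0.037, 0.257]
ft_force: [0.5, -0.7, -0.7]
grip_width: 0.0165
grasp_force: 58.9
```

send_rows:
  steps: "-1 -0.0043 0.0013 0.0078 0 0 0; -1 -0.0043 0.0013 0.0078 0 0 0; -1 -0.0043 0.0013 0.0078 0 0 0; -1 -0.0043 0.0013 0.0078 0 0 0; -1 -0.0043 0.0013 0.0078 0 0 0"

```text
clock: 19.23
eef_pos: [0.4992, -0.0126, 0.25]
tool_rot: [0.139, 0.956, -0.038, 0.256]
ft_force: [-0.7, -0.3, -1.9]
grip_width: 0.0171
grasp_force: 58.9
```

send_rows:
  steps: "-1 -0.0014 0.0004 0.0026 0 0 0; -1 0 0 0 0 0 0; -1 0 0 0 0 0 0; -1 0 0 0 0 0 0; -1 0 0 0 0 0 0"

```text
clock: 19.65
eef_pos: [0.4981, -0.0125, 0.251]
tool_rot: [0.139, 0.956, -0.038, 0.256]
ft_force: [0.5, -1.2, -1.3]
grip_width: 0.0165
grasp_force: 58.9
```

```bash
python3 s.py
```

```text
lateral [-0.0012  0.0004] tip z in spindle 0.0941 turn needed [ 0.001  -0.0015  0.0003] F [ 0.  -1.  -1.5] tau [-0.02  0.58  0.01]
```

send_rows:
  steps: "-1 0.0034 -0.001 -0.005 0 0 0; -1 0.0043 -0.0013 -0.0078 0 0 0; -1 0.0043 -0.0013 -0.0078 0 0 0; -1 0.0043 -0.0013 -0.0078 0 0 0; -1 0.0043 -0.0013 -0.0078 0 0 0"

```text
clock: 20.07
eef_pos: [0.519, -0.0188, 0.2139]
tool_rot: [0.139, 0.956, -0.038, 0.255]
ft_force: [0.7, 0.6, -1.5]
grip_width: 0.0164
grasp_force: 58.9
```

send_rows:
  steps: "-1 0.0043 -0.0013 -0.0078 0 0 0; -1 0.0043 -0.0013 -0.0078 0 0 0; -1 0.0029 -0.0009 -0.0052 0 0 0; -1 0.0024 -0.0007 -0.0043 0 0 0; -1 0.0019 -0.0006 -0.0035 0 0 0"

```text
clock: 20.48
eef_pos: [0.5349, -0.0235, 0.1862]
tool_rot: [0.139, 0.956, -0.038, 0.256]
ft_force: [0.4, -0.7, -0.9]
grip_width: 0.0165
grasp_force: 58.9
```

```bash
python3 s.py
```

```text
lateral [-0.0003  0.0003] tip z in spindle 0.0188 turn needed [ 0.0008 -0.0007  0.0003] F [ 0.1 -0.5 -1.1] tau [0.02 0.57 0.02]
```

send_rows:
  steps: "-1 0.0014 -0.0004 -0.0026 0 0 0; -1 0.0014 -0.0004 -0.0026 0 0 0; -1 0.0014 -0.0004 -0.0026 0 0 0; -1 0.0014 -0.0004 -0.0026 0 0 0; -1 0.0009 -0.0003 -0.0017 0 0 0"

```text
clock: 20.9
eef_pos: [0.5414, -0.0253, 0.1747]
tool_rot: [0.139, 0.956, -0.038, 0.256]
ft_force: [-0.8, 0.1, -0.3]
grip_width: 0.0167
grasp_force: 58.9
```

send_rows:
  steps: "-1 0 0 0 0 0 0; -1 0 0 0 0 0 0; -1 0 0 0 0 0 0; -1 0 0 0 0 0 0; -1 0 0 0 0 0 0"

```text
clock: 21.32
eef_pos: [0.5413, -0.0252, 0.1751]
tool_rot: [0.139, 0.956, -0.038, 0.256]
ft_force: [-1.3, -0.2, -1.7]
grip_width: 0.0169
grasp_force: 58.9
```

```bash
python3 s.py
```

```text
lateral [-0.0001  0.0004] tip z in spindle 0.0058 turn needed [0.0008 0.0003 0.0001] F [-1.9 -0.5 -0.9] tau [ 0.01  0.61 -0.04]
```

send_rows:
  steps: "-1 -0.0029 0.0009 0.0052 0 0 0; -1 -0.0043 0.0013 0.0078 0 0 0; -1 -0.0043 0.0013 0.0078 0 0 0; -1 -0.0043 0.0013 0.0078 0 0 0; -1 -0.0043 0.0013 0.0078 0 0 0"

```text
clock: 21.73
eef_pos: [0.5209, -0.019, 0.2127]
tool_rot: [0.139, 0.956, -0.037, 0.257]
ft_force: [-0.4, 0.7, -0.5]
grip_width: 0.0166
grasp_force: 58.9
```

send_rows:
  steps: "-1 -0.0043 0.0013 0.0078 0 0 0; -1 -0.0043 0.0013 0.0078 0 0 0; -1 -0.0043 0.0013 0.0078 0 0 0; -1 -0.0043 0.0013 0.0078 0 0 0; -1 -0.0043 0.0013 0.0078 0 0 0"

```text
clock: 22.15
eef_pos: [0.4991, -0.0125, 0.2511]
tool_rot: [0.139, 0.956, -0.038, 0.256]
ft_force: [-0.1, -0.1, -1.2]
grip_width: 0.0167
grasp_force: 58.9
```

```bash
python3 s.py
```

```text
lateral [-0.0002  0.0006] tip z in spindle 0.0937 turn needed [0.0008 0.0001 0.0002] F [-0.7 -0.1 -1. ] tau [0.07 0.58 0.  ]
```

send_rows:
  steps: "-1 -0.0043 0.0013 0.0078 0 0 0; -1 -0.0043 0.0013 0.0078 0 0 0; -1 -0.0043 0.0013 0.0078 0 0 0; -1 -0.0043 0.0013 0.0078 0 0 0; -1 -0.0043 0.0013 0.0078 0 0 0"

```text
clock: 22.57
eef_pos: [0.4777, -0.0061, 0.29]
tool_rot: [0.139, 0.956, -0.038, 0.256]
ft_force: [0.3, 0.6, -1.4]
grip_width: 0.0161
grasp_force: 58.9
```

send_rows:
  steps: "-1 -0.0043 0.0013 0.0078 0 0 0; -1 -0.0043 0.0013 0.0078 0 0 0; -1 -0.0043 0.0013 0.0078 0 0 0; -1 -0.0029 0.0009 0.0052 0 0 0; -1 0 0 0 0 0 0"

```text
clock: 22.98
eef_pos: [0.4626, -0.0011, 0.3197]
tool_rot: [0.139, 0.956, -0.037, 0.257]
ft_force: [0.0, -0.5, -1.0]
grip_width: 0.0165
grasp_force: 58.9
```

```bash
python3 s.py; python3 -c "
from h import *
from workcell import get_obs
go(get_obs(),[.4787,-.2545,.31],Rt(np.array([0,0,-1.]),1))"
```

```text
lateral [0.0009 0.0012] tip z in spindle 0.1722 turn needed [ 0.0005  0.0026 -0.0001] F [-0.4 -0.4 -1. ] tau [-0.02  0.6  -0.02]
shift [ 0.0161 -0.2534 -0.0097] turn [ 1.492e-01  5.047e-01 -1.000e-04] minrows 6.3
```

send_rows:
  steps: "-1 0.0014 -0.012 0 0.0075 0.025 0; -1 0.0015 -0.024 0 0.0149 0.05 0; -1 0.0015 -0.024 0 0.0149 0.05 0; -1 0.0015 -0.024 0 0.0149 0.05 0; -1 0.0015 -0.024 0 0.0149 0.05 0"

```text
clock: 23.4
eef_pos: [0.4696, -0.1105, 0.3179]
tool_rot: [0.142, 0.979, -0.021, 0.142]
ft_force: [1.0, 0.1, -1.3]
grip_width: 0.0165
grasp_force: 58.9
```

send_rows:
  steps: "-1 0.0015 -0.024 0 0.0149 0.05 0; -1 0.0015 -0.024 0 0.0149 0.05 0; -1 0.0015 -0.024 0 0.0149 0.05 0; -1 0.0015 -0.024 0 0.0149 0.05 0; -1 0.0015 -0.024 0 0.0149 0.05 0"

```text
clock: 23.82
eef_pos: [0.4773, -0.2309, 0.3175]
tool_rot: [0.144, 0.99, -0.002, 0.013]
ft_force: [0.6, 0.1, -0.2]
grip_width: 0.0169
grasp_force: 58.9
```

send_rows:
  steps: "-1 0.0012 -0.015 -0.005 0.0074 0.0286 0; -1 0 -0.0104 -0.005 0 0 0; -1 0 0 0 0 0 0; -1 0 0 0 0 0 0; -1 0 0 0 0 0 0"

```text
clock: 24.23
eef_pos: [0.478, -0.2538, 0.3081]
tool_rot: [0.143, 0.99, -0.0, -0.001]
ft_force: [-0.3, -0.3, -0.8]
grip_width: 0.0167
grasp_force: 58.9
```

send_rows:
  steps: "-1 0 0 0 0 0 0; -1 0 0 0 0 0 0; -1 0 0 0 0 0 0; -1 0 0 0 0 0 0; -1 0 0 0 0 0 0"

```text
clock: 24.65
eef_pos: [0.4785, -0.2544, 0.3083]
tool_rot: [0.143, 0.99, -0.001, -0.0]
ft_force: [-0.5, -0.6, -1.3]
grip_width: 0.0168
grasp_force: 58.9
```

```bash
cat > p.py <<'E'
from h import *
from workcell import get_obs,camera
o,c=wload();go(o,[.4787,-.2545,.1566],Rt(np.array([0,0,-1.]),1));print(o["eef_pos"].round(4),o["ft_force"].round(1),o["ft_torque"].round(2))
def col(P,z0,z1,r):
    from scipy.optimize import least_squares
    q=P[(P[:,2]>z0)&(P[:,2]<z1)&(np.hypot(P[:,0]-.479,P[:,1]+.2545)<.022)]
    if len(q)<30:return len(q)
    f=lambda p:np.hypot(q[:,0]-p[0],q[:,1]-p[1])-r
    z=least_squares(f,[.479,-.2545],loss='soft_l1',f_scale=.0007);return len(q),z.x.round(4),np.sqrt(np.mean(f(z.x)**2)).round(4)
for n in("wrist","top","side"):
    if n!="wrist": c=camera(n)
    P=cloud(c,mask(c,(0,0,0),(180,90,255),(0,0,640,480)))
    h=o["eef_pos"][2]-.1506
    print(n,'bristle',col(P,h+.004,h+.055,.0115),'stemzone',col(P,h+.065,h+.12,.004))
    q=P[(np.hypot(P[:,0]-.479,P[:,1]+.2545)<.06)];f=q[(q[:,2]>.003)&(q[:,2]<.011)&(np.hypot(q[:,0]-.479,q[:,1]+.2545)<.048)];r=q[(q[:,2]>.08)&(q[:,2]<.088)&(np.hypot(q[:,0]-.479,q[:,1]+.2545)<.03)]
    for k in(r,): 
        if len(k)>20: print('   rim',len(k),cv2.minEnclosingCircle(k[:,:2].astype(np.float32)))
E
python3 p.py
```

```text
shift [ 2.000e-04 -1.000e-04 -1.517e-01] turn [ 0.0009 -0.0009 -0.0006] minrows 3.8
[ 0.4785 -0.2544  0.3083] [-0.5 -0.6 -1.3] [-0.03 -0.03 -0.06]
wrist bristle (630, array([ 0.4782, -0.2545]), np.float64(0.0003)) stemzone (404, array([ 0.4785, -0.2546]), np.float64(0.0002))
   rim 823 ((0.4784886837005615, -0.2545180916786194), 0.026501744985580444)
top bristle (105, array([ 0.4792, -0.2544]), np.float64(0.0004)) stemzone (40, array([ 0.4796, -0.2543]), np.float64(0.0008))
   rim 167 ((0.4798755943775177, -0.254054993391037), 0.02647123485803604)
side bristle (220, array([ 0.48  , -0.2548]), np.float64(0.0017)) stemzone (82, array([ 0.4799, -0.2534]), np.float64(0.0014))
   rim 106 ((0.48052680492401123, -0.2537435293197632), 0.028120996430516243)
```

send_rows:
  steps: "-1 0.0004 0 -0.015 0 0 0; -1 0 0 -0.015 0 0 0; -1 0 0 -0.015 0 0 0; -1 0 0 -0.015 0 0 0; -1 0 0 -0.015 0 0 0"

```text
clock: 25.22
eef_pos: [0.4788, -0.2548, 0.2321]
tool_rot: [0.144, 0.99, -0.0, -0.001]
ft_force: [-0.3, 0.2, -1.0]
grip_width: 0.0168
grasp_force: 58.9
```

send_rows:
  steps: "-1 0 0 -0.01 0 0 0; -1 0 0 -0.01 0 0 0; -1 0 0 -0.01 0 0 0; -1 0 0 -0.01 0 0 0; -1 0 0 -0.01 0 0 0"

```text
clock: 25.63
eef_pos: [0.4791, -0.2549, 0.1823]
tool_rot: [0.144, 0.99, -0.001, -0.0]
ft_force: [-0.2, 0.9, -1.7]
grip_width: 0.0164
grasp_force: 58.9
```

send_rows:
  steps: "-1 0 0 -0.006 0 0 0; -1 0 0 -0.006 0 0 0; -1 0 0 -0.005 0 0 0; -1 0 0 -0.004 0 0 0; -1 0 0 -0.003 0 0 0"

```text
clock: 26.05
eef_pos: [0.4789, -0.2548, 0.1586]
tool_rot: [0.143, 0.99, -0.0, -0.001]
ft_force: [-0.2, -0.1, -0.6]
grip_width: 0.0167
grasp_force: 58.9
```

send_rows:
  steps: "-1 0 0 -0.001 0 0 0; -1 0 0 0 0 0 0; -1 0 0 0 0 0 0; -1 0 0 0 0 0 0; -1 0 0 0 0 0 0"

```text
clock: 26.47
eef_pos: [0.4791, -0.2549, 0.1582]
tool_rot: [0.143, 0.99, -0.001, -0.0]
ft_force: [0.9, 0.5, -0.8]
grip_width: 0.0167
grasp_force: 58.9
```

Still about 1.5 mm above the original grasp height, so I lower slightly, release, and back straight up.

send_rows:
  steps: "-1 0 0 -0.0007 0 0 0; -1 0 0 -0.0007 0 0 0; -1 0 0 0 0 0 0; -1 0 0 0 0 0 0; 0.2 0 0 0 0 0 0"

```text
clock: 26.88
eef_pos: [0.4789, -0.2548, 0.1565]
tool_rot: [0.143, 0.99, -0.0, -0.001]
ft_force: [0.7, -0.3, 0.0]
grip_width: 0.0278
grasp_force: 0.0
```

send_rows:
  steps: "1 0 0 0 0 0 0; 1 0 0 0 0 0 0; 1 0 0 0 0 0 0; 1 0 0 0 0 0 0; 1 0 0 0 0 0 0"

```text
clock: 27.3
eef_pos: [0.4788, -0.2548, 0.1564]
tool_rot: [0.143, 0.99, -0.0, -0.001]
ft_force: [0.3, -0.4, -0.8]
grip_width: 0.0857
grasp_force: 0.0
```

send_rows:
  steps: "1 0 0 0 0 0 0; 1 0 0 0 0 0 0; 1 0 0 0.01 0 0 0; 1 0 0 0.02 0 0 0; 1 0 0 0.03 0 0 0"

```text
clock: 27.72
eef_pos: [0.4772, -0.2539, 0.2151]
tool_rot: [0.143, 0.99, 0.001, -0.004]
ft_force: [-0.2, -0.6, 0.4]
grip_width: 0.0854
grasp_force: 0.0
```

send_rows:
  steps: "1 0 0 0.03 0 0 0; 1 0 0 0.03 0 0 0; 1 0 0 0.02 0 0 0; 1 0 0 0 0 0 0; 1 0 0 0 0 0 0"

```text
clock: 28.13
eef_pos: [0.4796, -0.2552, 0.2986]
tool_rot: [0.144, 0.99, -0.001, 0.001]
ft_force: [-0.3, -0.4, 0.1]
grip_width: 0.0853
grasp_force: 0.0
```

```bash
python3 b.py; python3 - <<'E'
from h import *
from workcell import camera
c=camera("top");cv2.imwrite("pics/t9.png",c["frame"][...,::-1])
E
```

```text
green 748 299 330 221 277
top disc 693 [ 0.4779 -0.255   0.2204] [ 0.4701 -0.2634  0.2185] [ 0.4863 -0.2467  0.2223] ((0.4782790243625641, -0.2550612688064575), 0.008505427278578281)
0.17 6 [ 0.4743 -0.2624  0.1782] [ 0.4732 -0.2631  0.1716] [ 0.4752 -0.2617  0.1846]
0.19 10 [ 0.4751 -0.2561  0.1975] [ 0.4735 -0.2633  0.1915] [ 0.4763 -0.2464  0.2035]
[ 0.47957565 -0.25520134  0.29858965]
```

View pics/t9.png

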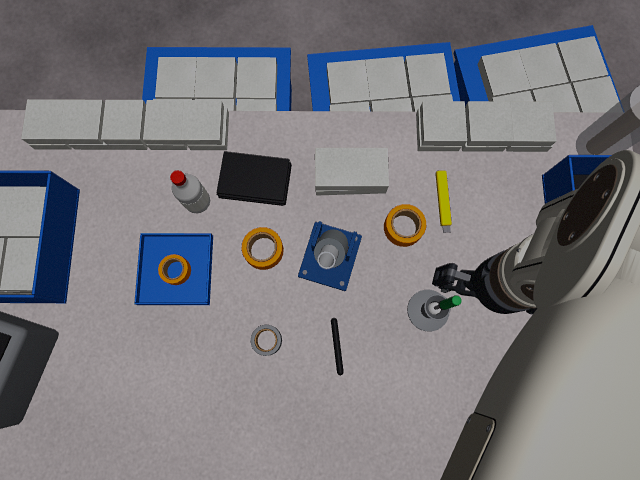

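The roll lies in the tray at (174,269). The brush stands upright in its pot with the handle end at (453,301), the bystanders are unmoved and the gripper is clear.

```bash
python3 -c "
from workcell import *
print(job_done())"
```

```text
the job is handed in; nothing more can be done
None
```

I handed the job in at about 28 s on the robot's clock: the roll lies flat in the tray, the bore was scrubbed twice to within about 6 mm of its floor, the brush is back upright in its pot and nothing else moved; the hand-in reported no verdict.

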